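# Unhasp and open the larger tool chest

### The arm

A 7-joint arm with a two-finger parallel gripper is mounted at the origin on the work surface. World frame = base frame: x ahead of the robot, y to its left, z up, the work surface at z = 0. Lengths are in m, angles in rad, forces in N, time in s.
With the tool pointing down it reaches from about 0.35 to 0.9 m from the base axis. Payload 19.9 kg.
Tool frame: the origin (TCP) lies midway between the tips of the shut fingers; the grasp point (between the pads) lies 19 mm behind it (env.hold_point_z is the z of the grasp point in the tool frame, in m); z points along the fingers, y is the direction in which the jaws open and shut (so a half turn about z gives the same grasp; the last joint's range is limited). The gripper opens to 85 mm and grips with 20 to 120 N. Pads are 22 mm wide; open, the fingers measure 114 mm over their backs; the gripper's body (76 mm by 85 mm) begins 54 mm behind the grasp point. The pads swing forward as they close: fully open they stand 13 mm farther back than shut.
Start: joints at [-1.262, 0.417, -0.01, 1.614, 0.005, 1.111, -0.053], TCP at [0.215, 0.587, 0.231] pointing down, gripper open.
Joint ranges: [-2.81, 2.81], [-0.39, 2.02], [-1.27, 1.25], [0.06, 2.57], [-1.19, 4.33], [0.19, 2], [-2.82, 2.82]. Speed limits (rad/s): [1.89, 1.89, 2.39, 2.39, 3.01, 3.01, 3.01].

### API

Orientations are given as [roll, pitch, yaw] about the fixed x, y, z axes, in that order (R = Rz(yaw) Ry(pitch) Rx(roll)).
In Python, from bench import env gives the robot as it stands.
- The arm moves only by the tool servo_tool, never from a script. Its argument "rows" is a list of rows, each a list of 7 numbers: the turn, a rotation vector about the tool's x, y, z in units of 5 degrees (1.0 is 5 degrees), then the shift along the tool's x, y, z in units of 40 mm (1.0 is 40 mm), then the opening, from 0 (shut) to 1 (fully open). A call has 1 to 10 rows; each row shifts and turns the commanded pose from where the row before left it, along the tool's axes as they then stand; what a row does not reach is not made up. A row lasts 1/10 s, in which the tool goes at most 50 mm and 8.59 degrees, less where a joint would pass 70% of its speed; a pose out of reach is approached as far as the arm can. A call is refused whole if a number of a shift passes 1 or a number of a turn 1, either way. A call with a gripper value outside its range is refused whole. The fingers move at their own pace and stop on an object; "force" is the grip in N (left out, the last holds). Time passes only in rows, so rows that do not move let the fingers close. It gives the time, the measured TCP pose, the force and the opening at its end, in the units of the state.
- env.sense(): the state, without advancing time (a new reading comes with each control period).
- env.capture(name): name is "scene" or "top"; returns a dict with "image" (480x640x3 uint8, red, green, blue), "z_map" (480x640 float32, m along the optical axis (not along the pixel's ray), 0 where there is no reading), "K" (3x3 intrinsics, pixels), "pose" (4x4, takes a point from camera to world coordinates). Camera axes: x right, y up, looking along -z (the intrinsics and any distortion apply to the point x, -y, -z); pixel columns grow to the right and rows downward; lengths in m; the calibration is good to about 2 mm. A picture is of the moment at which its call begins.
- env.close_job(): hands the job in, once; it reports no verdict.
The state is a dict: "clock": time; "qpos": joint angles; "qvel": joint speeds; "joint_torque": joint torques, N m; "tcp_pos": TCP position; "tool_rot": TCP orientation; "force": force on the tool from outside, world axes, zero at the start; "ft_torque": the same for the moment, N m; "opening": finger opening in m.
Only numpy, scipy, OpenCV 4.12 (cv2) and the standard library are available. Lean on these libraries where they do the work, as an engineer would, in place of code of your own. Each camera call takes 0.05 s, during which the arm holds its last target. There are 200 camera calls.

### The job

Two wooden chests stand on the workshop bench, each shut by a steel hasp over a staple. On the larger one, flip the hasp up off its staple and swing it right over towards the front so that it hangs clear, and only then raise the lid until it stands well open, nearly upright, and leave it there. Keep the smaller chest shut.

Things in the scene. Friction and masses are not known exactly. Their poses are not given: they have to be found in the camera images.
- chest: The larger wooden chest, fixed to the bench: 190 deep (x), 260 wide (y), top 132 mm above the bench. Origin: centre of its underside. x points from its front (hasp side, facing the robot) to its rear, y left, z up. The front 35 mm of the top is fixed; behind it lies the 12 mm thick lid, hinged at the rear on a line along y at x +95, z 120 mm. Hasp pin: a line along y through x -105, y +50, z 136 mm.
- hasp_pull (a point): Centre of the rolled finger pull at the hasp's free end: a bar 28 mm long along the chest's y, 16 mm thick. Hasp closed: at chest x -30, y +50, z 154 mm (22 above the lid; 75 behind, 18 above the pin). The strap, 24 mm wide, joins it from below and the front. Pinched by the bar's two ends, a finger each side of the strap, it turns between the fingers. Staple: 15 mm high, x -50, y +50.
- lid_knob (a point): Grip point of the round black knob on the larger chest's lid, on the knob's axis 28 mm above the lid; lid shut: at chest x -29, y -50, z 160 mm. Knob 28 mm in diameter, 40 mm high, its thick part 18 to 36 mm above the lid. Pinched along the chest's y it can turn between the fingers as the lid swings.
- chest_hasp (a joint): Angle of the larger chest's hasp (rad): 0 lying on the lid over the staple, 1.57 upright, 3.14 straight out to the front, 4.5 (its stop) hanging down the front. It swings freely (80 g): let go past upright it falls on to the front and hangs there; before upright it falls back on to the staple.
- chest_lid (a joint): Angle of the larger chest's lid (rad): 0 shut, 1.57 upright, stop at 1.75. A stiff hinge, about 7 to 9 N upward at the knob; it stays at whatever angle it is left. With the hasp on the staple the lid catches at about 0.1.
- box_lid (a joint): Angle of the lid of the smaller chest (rad), 0 shut. That chest looks alike, with its own hasp and knob, but is only 140 mm deep, 160 mm wide and 102 mm high. Not to be opened.
There are look-alikes about, which are no part of the job. What is shaped like the part that bears box_lid but black or green is not meant.

How it is judged:
By the outcome, as a careful person would: the job done as asked, in the order asked, and still so for the second after the job is handed in, with the robot touching nothing.
It also fails if it takes over 48 s, if anything falls off the work surface, if the arm or the gripper's body presses on something with over 40 N, if the wrist force passes 120 N, or if a joint passes its speed limit or range.

## Working session

There is one attempt and no reset: what is moved stays moved. The work goes in short steps, Python scripts to look and compute and a tool call to move; the robot and the scene stay as the last step left them, time stands still between calls to the robot, and variables do not carry over. Pictures are saved under pics/ and viewed, about 8 in all and at most 12, crops included, and the job is handed in when it is done.

Besides the shell and the picture viewer there is one more tool, called after "Call:" as name([rows], argument=value, ...), one row to a line, values as JSON. servo_tool: Moves the arm, as the interface text tells. Its arguments: {"type":"object","properties":{"rows":{"type":"array"},"force":{"type":"number"}},"required":["rows"]}

```bash
ls; mkdir -p pics; python3 - <<'E'
from bench import env
import cv2,numpy as np,pickle
d={n:env.capture(n) for n in("scene","top")}
pickle.dump(d,open("c0.pkl","wb"))
for n in d:
    cv2.imwrite(f"pics/{n}0.png",d[n]["image"][:,:,::-1]); print(n,d[n]["K"],d[n]["pose"].round(3), [k for k in d[n]])
s=env.sense();print(s,env.hold_point_z)
E
```

```text
pics
scene [[564.33586341   0.         312.59819087]
 [  0.         564.33586341 244.23314709]
 [  0.           0.           1.        ]] [[-0.46  -0.759  0.461  1.133]
 [ 0.888 -0.388  0.248  0.142]
 [-0.01   0.523  0.852  1.247]
 [ 0.     0.     0.     1.   ]] ['image', 'z_map', 'K', 'pose']
top [[511.0676918    0.         319.57094559]
 [  0.         511.0676918  234.50329741]
 [  0.           0.           1.        ]] [[ 0.027  0.992 -0.127  0.33 ]
 [-0.999  0.029  0.017 -0.165]
 [ 0.021  0.126  0.992  1.445]
 [ 0.     0.     0.     1.   ]] ['image', 'z_map', 'K', 'pose']
{'clock': 0.1, 'qpos': array([-1.2614938 ,  0.41786752, -0.01028176,  1.61411171,  0.0047321 ,
        1.11074149, -0.05302774]), 'qvel': array([-0.00103675, -0.00071039, -0.00140866, -0.00300668,  0.0009471 ,
       -0.00068128,  0.00122682]), 'joint_torque': array([ 8.46442017e-04, -8.65819216e+01,  6.79497086e-01, -4.35632873e+01,
        1.91799738e-02,  4.95733562e-03,  2.66205319e-05]), 'tcp_pos': array([0.21470071, 0.58662249, 0.23075309]), 'tool_rot': array([-3.14049353e+00,  1.23798009e-04,  2.79076529e+00]), 'force': array([-1.23579689, -0.75525796,  0.28573158]), 'ft_torque': array([-0.00850415, -0.02489277, -0.03053663]), 'opening': 0.08544702973399289} -0.0187
```

View pics/scene0.png

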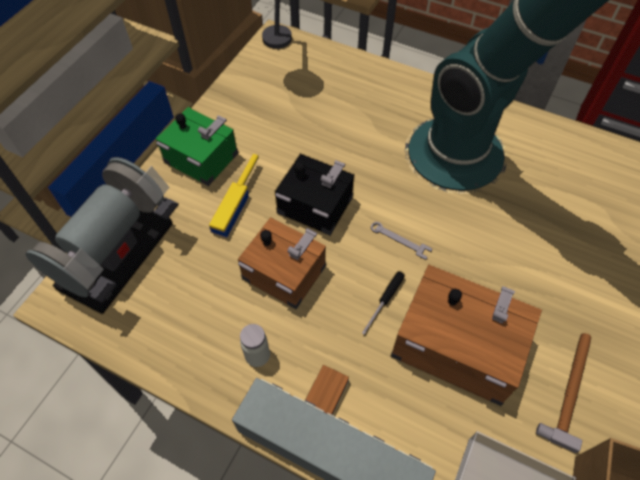

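View pics/top0.png

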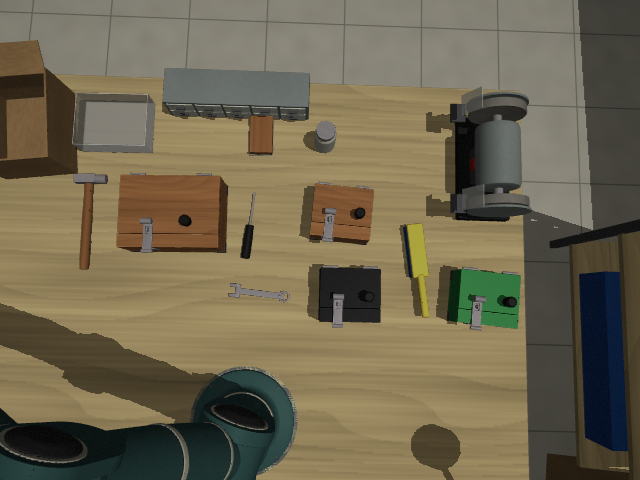

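The scene view shows the larger chest at about (468,330) and the smaller brown one at (283,262). In the top view the larger chest is at (172,213), with its hasp at (147,235) and knob at (185,221).

```bash
cat > h.py <<'E'
import numpy as np,cv2
def cloud(c):
    K,P,z=c["K"],c["pose"],c["z_map"]
    v,u=np.mgrid[:480,:640]
    p=np.stack([(u-K[0,2])/K[0,0]*z,-(v-K[1,2])/K[1,1]*z,-z],-1)
    w=p@P[:3,:3].T+P[:3,3]; w[z==0]=np.nan
    return w
E
python3 - <<'E'
import pickle,numpy as np,cv2
from h import *
d=pickle.load(open("c0.pkl","rb"))
for n,c in d.items():
    w=cloud(c); im=c["image"].astype(int)
    near=(w[...,0]>.3)&(w[...,0]<.75)&(w[...,1]>0)&(w[...,1]<.42)
    bench=near&(w[...,2]<.03); print(n,"bench z",np.median(w[...,2][bench]))
    R,G,B=[im[...,i] for i in range(3)]
    brown=(R-B>40)
    m=near&(abs(w[...,2]-.132)<.008)&brown
    pts=w[m][:,:2]; 
    r=cv2.minAreaRect((pts*1000).astype(np.float32)); print("top z",np.median(w[m][:,2]),r, cv2.boxPoints(r).round(0).tolist())
    k=near&(im.max(-1)<60)&(w[...,2]>.14)&(w[...,2]<.19)
    print("knob",k.sum(),np.median(w[k],0).round(4), (w[k].min(0)+w[k].max(0))/2)
    g=near&((im.max(-1)-im.min(-1))<30)&(R>80)&(w[...,2]>.125)&(w[...,2]<.2)
    print("hasp",g.sum()); q=w[g]; 
    hi=q[q[:,2]>.150]; print(np.median(q,0).round(4),q.min(0).round(4),q.max(0).round(4),"hi",len(hi),hi.mean(0).round(4) if len(hi) else "",hi.min(0) if len(hi) else "",hi.max(0) if len(hi) else "")
E
```

```text
scene bench z 0.001772382050470922
top z 0.13337578397842842 ((550.8676147460938, 204.99380493164062), (194.3121795654297, 260.48095703125), 1.4631620645523071) [[450.0, 333.0], [457.0, 72.0], [651.0, 77.0], [645.0, 338.0]]
knob 152 [0.5305 0.1545 0.1714] [0.52635332 0.15473871 0.15900089]
hasp 495
[0.496  0.2534 0.1383] [0.4419 0.0995 0.1251] [0.656  0.3134 0.1677] hi 89 [0.5214 0.2538 0.1616] [0.50317205 0.24055439 0.15325903] [0.5283658  0.26705887 0.16766959]
top bench z -0.0005387816639439436
top z 0.13118471785966546 ((549.4976196289062, 206.32611083984375), (191.18350219726562, 262.7490234375), 1.2143627405166626) [[451.0, 336.0], [457.0, 73.0], [648.0, 77.0], [642.0, 340.0]]
knob 112 [0.5198 0.1526 0.1688] [0.52054706 0.15402974 0.16057787]
hasp 366
[0.4859 0.253  0.137 ] [0.4386 0.1035 0.1251] [0.6502 0.3115 0.1679] hi 57 [0.518  0.2534 0.1602] [0.51125269 0.24043858 0.15027433] [0.52440607 0.2679638  0.16793447]
```

Call:
servo_tool([
  [0,0,-0.86,0,0,0,1],
  [0,0,-0.86,0,0,0,1],
  [0,0,-0.86,0,0,0,1],
  [0,0,-0.86,0,0,0,1],
  [0,0,-0.86,0,0,0,1],
  [0,0,0,-0.74,-0.85,0,1],
  [0,0,0,-0.74,-0.85,0,1],
  [0,0,0,-0.74,-0.85,0,1],
  [0,0,0,-0.74,-0.85,0,1],
  [0,0,0,-0.74,-0.85,0,1],
], force=30)

```text
clock: 1.1
tcp_pos: [0.3678, 0.4189, 0.2311]
tool_rot: [-3.141, -0.0, -3.117]
force: [0.7, 2.1, 0.5]
opening: 0.0852
```

Call:
servo_tool([
  [0,0,0,-0.74,-0.85,0,0.7],
  [0,0,0,-0.74,-0.85,0,0.7],
  [0,0,0,-0.74,-0.85,0,0.7],
  [0,0,0,-0.74,-0.85,0,0.7],
  [0,0,0,-0.72,-0.83,0,0.7],
  [0,0,0,0,0,0,0.7],
  [0,0,0,0,0,0,0.7],
])

```text
clock: 1.8
tcp_pos: [0.5185, 0.2541, 0.2309]
tool_rot: [-3.141, -0.001, -3.119]
force: [-0.3, 1.2, 0.1]
opening: 0.0597
```

Call:
servo_tool([
  [0,0,0,0,0,0.6,0.7],
  [0,0,0,0,0,0.6,0.7],
  [0,0,0,0,0,0.6,0.7],
  [0,0,0,0,0,0.5,0.7],
  [0,0,0,0,0,0,0.7],
  [0,0,0,0,0,0,0],
  [0,0,0,0,0,0,0],
  [0,0,0,0,0,0,0],
  [0,0,0,0,0,0,0],
  [0,0,0,0,0,0,0],
], force=30)

```text
clock: 2.8
tcp_pos: [0.5187, 0.2536, 0.1407]
tool_rot: [-3.14, 0.001, -3.119]
force: [-3.7, -11.4, 10.2]
opening: 0.0272
```

```bash
python3 - <<'E'
from bench import env
import cv2
c=env.capture("scene")
cv2.imwrite("pics/s1.png",cv2.resize(c["image"][200:420,360:600,::-1],None,fx=2.5,fy=2.5,interpolation=cv2.INTER_CUBIC))
print(env.sense()["force"],env.sense()["opening"])
import numpy as np
# arc of pull about pin, chest x,z mm, steps in tool units (x=-chest x, z=-up)
a=np.radians(13.5+np.r_[0:151:10]);p=77.1*np.c_[np.cos(a),np.sin(a)]
print((-np.diff(p,axis=0)/40).round(2).tolist())
a=np.radians(162.1-np.r_[0:87:5,87]);p=130.3*np.c_[np.cos(a),np.sin(a)]
print((-np.diff(p,axis=0)/40).round(2).tolist())
E
```

```text
[ -3.73115788 -11.49403352   9.01541592] 0.02747949115571744
[[0.11, -0.32], [0.16, -0.3], [0.21, -0.26], [0.25, -0.22], [0.29, -0.18], [0.31, -0.12], [0.33, -0.07], [0.34, -0.01], [0.33, 0.05], [0.32, 0.11], [0.3, 0.16], [0.26, 0.21], [0.22, 0.25], [0.18, 0.29], [0.12, 0.31]]
[[-0.1, -0.27], [-0.12, -0.26], [-0.14, -0.25], [-0.16, -0.23], [-0.18, -0.22], [-0.2, -0.2], [-0.22, -0.18], [-0.23, -0.16], [-0.25, -0.14], [-0.26, -0.12], [-0.27, -0.1], [-0.28, -0.07], [-0.28, -0.05], [-0.28, -0.02], [-0.28, 0.0], [-0.28, 0.03], [-0.28, 0.05], [-0.11, 0.03]]
```

View pics/s1.png

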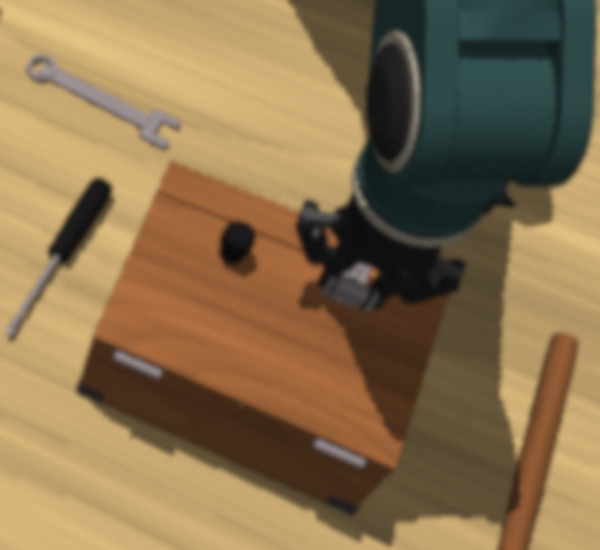

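The crop shows the fingers closed round the bar at about (352,285). The opening of 27 mm matches the 28 mm bar, so I'll swing it along the arc.

Call:
servo_tool([
  [0,0,0,0.11,-0.01,-0.32,0],
  [0,0,0,0.16,-0.01,-0.3,0],
  [0,0,0,0.21,0,-0.26,0],
  [0,0,0,0.25,0,-0.22,0],
  [0,0,0,0.29,0,-0.18,0],
  [0,0,0,0.31,0,-0.12,0],
  [0,0,0,0.33,0,-0.07,0],
])

```text
clock: 3.55
tcp_pos: [0.4521, 0.2519, 0.1996]
tool_rot: [3.142, 0.002, -3.118]
force: [3.1, -6.6, -1.5]
opening: 0.0274
```

Call:
servo_tool([
  [0,0,0,0.34,0,-0.01,0],
  [0,0,0,0.33,0,0.05,0],
  [0,0,0,0.32,0,0.11,0],
  [0,0,0,0.3,0,0.16,0],
  [0,0,0,0.26,0,0.21,0],
  [0,0,0,0.22,0,0.25,0],
  [0,0,0,0,0,0,0],
])

```text
clock: 4.25
tcp_pos: [0.3797, 0.2504, 0.1674]
tool_rot: [-3.141, -0.0, -3.117]
force: [-4.9, -9.1, 8.6]
opening: 0.027
```

```bash
python3 - <<'E'
from bench import env
import cv2
c=env.capture("scene")
cv2.imwrite("pics/s2.png",cv2.resize(c["image"][200:420,360:600,::-1],None,fx=2.5,fy=2.5,interpolation=cv2.INTER_CUBIC))
print(env.sense()["force"],env.sense()["opening"])
E
```

```text
[-6.55812996 -8.6688275   8.65297822] 0.026975573022896424
```

View pics/s2.png

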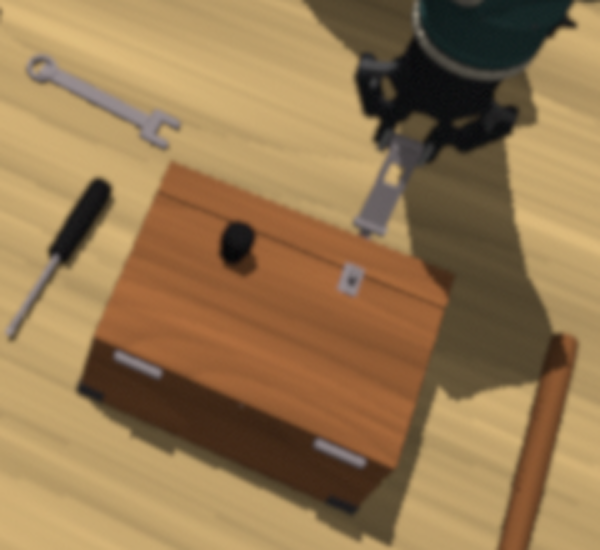

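The hasp now lies straight out to the front, held by the pull at about (405,148), and the staple is bare at (350,280). I'll let it go and move to the knob.

Call:
servo_tool([
  [0,0,0,0,0,0,0.7],
  [0,0,0,0,0,0,0.7],
  [0,0,0,0,0,0,0.7],
  [0,0,0,0,0,0,0.7],
  [0,0,0,0,0,-0.6,0.7],
  [0,0,0,0,0,-0.6,0.7],
  [0,0,0,0,0,-0.6,0.7],
  [0,0,0,0,0,0,0.7],
])

```text
clock: 5.1
tcp_pos: [0.3821, 0.2517, 0.2421]
tool_rot: [3.139, 0.004, -3.117]
force: [-0.7, 0.3, 0.4]
opening: 0.0597
```

Call:
servo_tool([
  [0,0,0,-0.7,-0.5,0,0.7],
  [0,0,0,-0.7,-0.5,0,0.7],
  [0,0,0,-0.7,-0.5,0,0.7],
  [0,0,0,-0.7,-0.5,0,0.7],
  [0,0,0,-0.7,-0.5,0,0.7],
  [0,0,0,0,0,0,0.7],
  [0,0,0,0,0,0,0.7],
])

```text
clock: 5.8
tcp_pos: [0.5234, 0.1539, 0.2385]
tool_rot: [-3.141, -0.001, -3.118]
force: [-0.6, 1.2, -0.3]
opening: 0.0601
```

```bash
python3 - <<'E'
from bench import env
import cv2
c=env.capture("scene")
cv2.imwrite("pics/s3.png",cv2.resize(c["image"][200:420,360:600,::-1],None,fx=2.5,fy=2.5,interpolation=cv2.INTER_CUBIC))
E
```

```text
(no output)
```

View pics/s3.png

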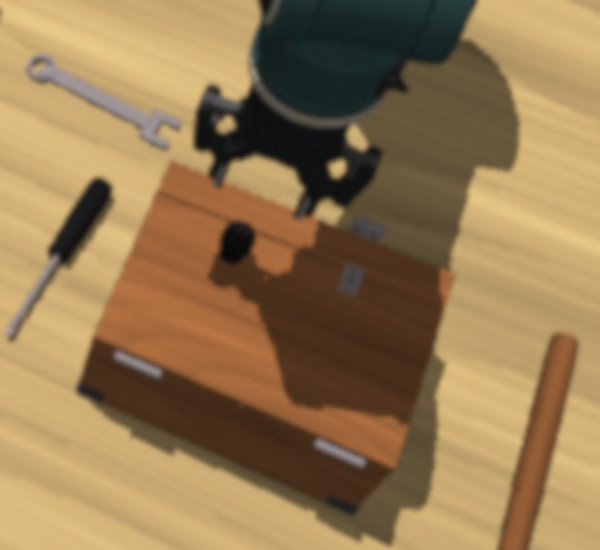

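The hasp hangs down the front, with only its pin end visible at (368,228), and the gripper is above the knob. I'll descend and pinch.

Call:
servo_tool([
  [0,0,0,0,0,0.6,0.7],
  [0,0,0,0.03,0,0.6,0.7],
  [0,0,0,0,0,0.6,0.7],
  [0,0,0,0,0,0.6,0.7],
  [0,0,0,0,0,0,0.7],
  [0,0,0,0,0,0,0],
  [0,0,0,0,0,0,0],
  [0,0,0,0,0,0,0],
  [0,0,0,0,0,0,0],
  [0,0,0,0,0,0,0],
], force=60)

```text
clock: 6.85
tcp_pos: [0.5227, 0.1533, 0.145]
tool_rot: [-3.141, 0.001, -3.118]
force: [-4.5, -8.2, 10.4]
opening: 0.0263
```

Call:
servo_tool([
  [0,0,0,-0.1,0,-0.27,0],
  [0,0,0,-0.12,0,-0.26,0],
  [0,0,0,-0.14,0,-0.25,0],
  [0,0,0,-0.16,0,-0.23,0],
  [0,0,0,-0.18,0,-0.22,0],
  [0,0,0,-0.2,0,-0.2,0],
  [0,0,0,0,0,0,0],
])

```text
clock: 7.55
tcp_pos: [0.5587, 0.1541, 0.2017]
tool_rot: [-3.141, 0.0, -3.118]
force: [-0.4, -6.4, 0.3]
opening: 0.0261
```

```bash
python3 - <<'E'
from bench import env
import cv2
c=env.capture("scene")
cv2.imwrite("pics/s4.png",cv2.resize(c["image"][200:420,360:600,::-1],None,fx=2.5,fy=2.5,interpolation=cv2.INTER_CUBIC))
E
```

```text
(no output)
```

View pics/s4.png

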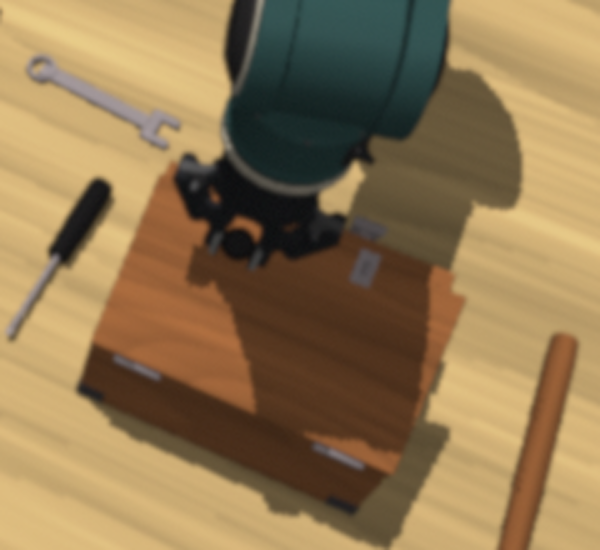

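The lid is up about 30° and the knob is still between the fingers at (238,243). I'll continue the arc.

Call:
servo_tool([
  [0,0,0,-0.22,0,-0.18,0],
  [0,0,0,-0.23,0,-0.16,0],
  [0,0,0,-0.25,0,-0.14,0],
  [0,0,0,-0.26,0,-0.12,0],
  [0,0,0,-0.27,0,-0.1,0],
  [0,0,0,-0.28,0,-0.07,0],
  [0,0,0,0,0,0,0],
])

```text
clock: 8.3
tcp_pos: [0.6193, 0.1554, 0.2324]
tool_rot: [-3.14, 0.0, -3.118]
force: [0.8, -6.4, -0.7]
opening: 0.0259
```

Call:
servo_tool([
  [0,0,0,-0.28,0,-0.05,0],
  [0,0,0,-0.28,0,-0.02,0],
  [0,0,0,-0.28,0,0,0],
  [0,0,0,-0.28,0,0.03,0],
  [0,0,0,-0.28,0,0.05,0],
  [0,0,0,0,0,0,0],
  [0,0,0,0,0,0,0],
])

```text
clock: 9.0
tcp_pos: [0.6757, 0.1567, 0.2328]
tool_rot: [-3.14, 0.003, -3.118]
force: [4.2, -6.1, 3.9]
opening: 0.0257
```

```bash
python3 - <<'E'
from bench import env
import cv2
c=env.capture("scene")
cv2.imwrite("pics/s5.png",cv2.resize(c["image"][200:420,360:600,::-1],None,fx=2.5,fy=2.5,interpolation=cv2.INTER_CUBIC))
E
```

```text
(no output)
```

View pics/s5.png

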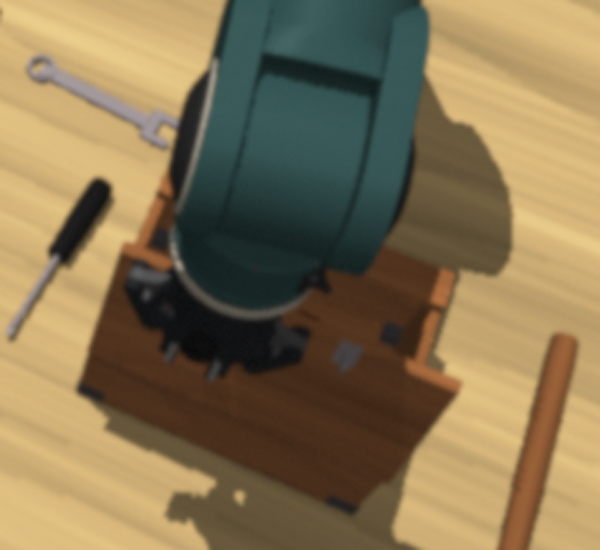

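The lid stands nearly upright with the knob still pinched at (205,345). I'll release, back off straight up, and then check the angle.

Call:
servo_tool([
  [0,0,0,0,0,0,0.7],
  [0,0,0,0,0,0,0.7],
  [0,0,0,0,0,0,0.7],
  [0,0,0,0,0,0,0.7],
  [0,0,0,0,0,-0.5,0.7],
  [0,0,0,0,0,-0.8,0.7],
  [0,0,0,0,0,-1,0.7],
  [0,0,0,0,0,-1,0.7],
  [0,0,0,0,0,0,0.7],
])

```text
clock: 9.95
tcp_pos: [0.6759, 0.1582, 0.3692]
tool_rot: [3.14, 0.008, -3.117]
force: [-0.1, -0.2, -0.2]
opening: 0.0596
```

Call:
servo_tool([
  [0,0,0,0,-1,0,0.7],
  [0,0,0,0,-1,0,0.7],
  [0,0,0,0,-1,0,0.7],
  [0,0,0,0,-1,0,0.7],
  [0,0,0,0,-1,0,0.7],
  [0,0,0,0.5,-0.8,0,0.7],
  [0,0,0,0.8,-0.5,0,0.7],
  [0,0,0,0.8,0,0,0.7],
  [0,0,0,0,0,0,0.7],
])

```text
clock: 10.85
tcp_pos: [0.5941, -0.0973, 0.3639]
tool_rot: [3.141, 0.001, -3.12]
force: [1.4, 0.0, 1.2]
opening: 0.0598
```

```bash
python3 - <<'E'
from bench import env
import cv2,numpy as np
from h import *
c=env.capture("scene")
cv2.imwrite("pics/s6.png",c["image"][:,:,::-1])
for n in("scene","top"):
    c=env.capture(n);w=cloud(c);im=c["image"].astype(int)
    m=(w[...,0]>.55)&(w[...,0]<.72)&(w[...,1]>.08)&(w[...,1]<.33)&(w[...,2]>.15)&(w[...,2]<.32)&(im[...,0]-im[...,2]>20)
    q=w[m]; print(n,len(q))
    for a in np.arange(.15,.3,.015):
        s=q[abs(q[:,2]-a-.0075)<.0075]
        if len(s)>5: print(round(a,3),len(s),np.median(s[:,0]).round(4))
    b=q[:,[0,2]]; print("max z",b[:,1].max())
    # smaller chest top heights
    m=(w[...,0]>.45)&(w[...,0]<.68)&(w[...,1]>-.3)&(w[...,1]<-.05)&(w[...,2]>.07)&(im[...,0]-im[...,2]>40)
    print("small", np.percentile(w[m][:,2],[1,50,99]).round(4))
E
```

```text
scene 5350
0.15 533 0.6517
0.165 549 0.6494
0.18 492 0.647
0.195 526 0.6447
0.21 522 0.642
0.225 585 0.6398
0.24 604 0.6378
0.255 646 0.6355
0.27 893 0.6299
max z 0.2829076388352373
small [0.0735 0.1028 0.6423]
top 1035
0.15 52 0.6373
0.165 57 0.6372
0.18 51 0.6329
0.195 57 0.6327
0.21 55 0.629
0.225 67 0.626
0.24 76 0.6253
0.255 169 0.6239
0.27 451 0.6268
max z 0.28118703691720826
small [0.0941 0.1007 0.1076]
```

View pics/s6.png

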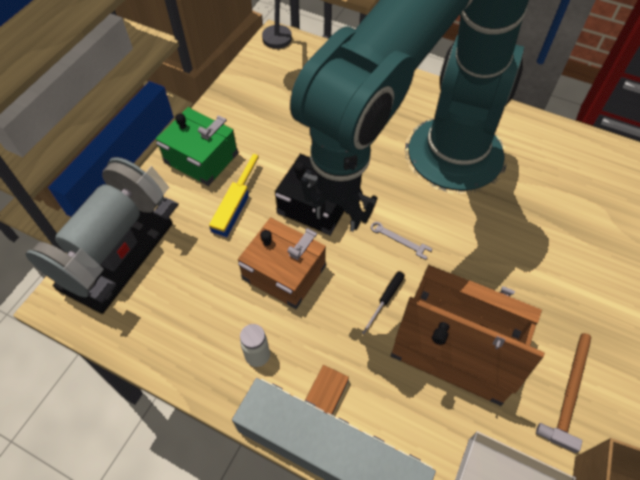

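The smaller chest is still shut and the larger one's hasp hangs at the front. The lid measures about 81° (1.42 rad). There is time in hand, so I'll regrip the knob and bring it closer to upright.

Call:
servo_tool([
  [0,0,0,-0.29,0.9,0,0.7],
  [0,0,0,-0.29,0.9,0,0.7],
  [0,0,0,-0.29,0.9,0,0.7],
  [0,0,0,-0.29,0.9,0,0.7],
  [0,0,0,-0.29,0.9,0,0.7],
  [0,0,0,-0.29,0.9,0,0.7],
  [0,0,0,-0.29,0.9,0,0.7],
  [0,0,0,0,0,0,0.7],
  [0,0,0,0,0,0,0.7],
])

```text
clock: 11.9
tcp_pos: [0.6722, 0.1594, 0.3617]
tool_rot: [-3.141, -0.001, -3.115]
force: [-0.2, -1.4, 0.3]
opening: 0.0598
```

Call:
servo_tool([
  [0,0,0,0,-0.08,0.65,0.7],
  [0,0,0,0,0,0.65,0.7],
  [0,0,0,0,0,0.65,0.7],
  [0,0,0,0,0,0.65,0.7],
  [0,0,0,0,0,0.65,0.7],
  [0,0,0,0,0,0,0],
  [0,0,0,0,0,0,0],
  [0,0,0,0,0,0,0],
  [0,0,0,0,0,0,0],
  [0,0,0,0,0,0,0],
])

```text
clock: 12.9
tcp_pos: [0.6721, 0.1564, 0.2343]
tool_rot: [3.14, 0.001, -3.116]
force: [0.8, 8.2, -7.6]
opening: 0.0258
```

Call:
servo_tool([
  [0,0,0,-0.14,0,0.02,0],
  [0,0,0,-0.14,0,0.03,0],
  [0,0,0,-0.14,0,0.03,0],
  [0,0,0,0,0,0,0],
  [0,0,0,0,0,0,0],
])

```text
clock: 13.4
tcp_pos: [0.6885, 0.1568, 0.2305]
tool_rot: [3.14, -0.0, -3.116]
force: [0.6, 7.4, -10.0]
opening: 0.0256
```

```bash
cat > a.py <<'E'
from bench import env
import numpy as np
from h import *
c=env.capture("scene");w=cloud(c);im=c["image"].astype(int)
m=(w[...,0]>.58)&(w[...,0]<.72)&(w[...,1]>.21)&(w[...,1]<.33)&(w[...,2]>.15)&(w[...,2]<.26)&(im[...,0]-im[...,2]>20)
q=w[m]; p=np.polyfit(q[:,2],q[:,0]-.022*(q[:,1]-.2)*-1,1); print(len(q),"lid deg",90-np.degrees(np.arctan(-p[0])))
print(env.sense()["force"])
E
python3 a.py
```

```text
1545 lid deg 88.33428663896841
[-0.16536746  7.077775   -9.33119766]
```

The lid now measures 88°. I'll release, rise, and move clear.

Call:
servo_tool([
  [0,0,0,0,0,0,0.7],
  [0,0,0,0,0,0,0.7],
  [0,0,0,0,0,0,0.7],
  [0,0,0,0,0,0,0.7],
  [0,0,0,0,0,-0.5,0.7],
  [0,0,0,0,0,-0.8,0.7],
  [0,0,0,0,0,-1,0.7],
  [0,0,0,0,0,-1,0.7],
  [0,0,0,0,0,0,0.7],
])

```text
clock: 14.35
tcp_pos: [0.6901, 0.1551, 0.3683]
tool_rot: [3.14, 0.008, -3.117]
force: [0.6, -0.2, 0.2]
opening: 0.0596
```

Call:
servo_tool([
  [0,0,0,0,-1,0,0.7],
  [0,0,0,0,-1,0,0.7],
  [0,0,0,0,-1,0,0.7],
  [0,0,0,0,-1,0,0.7],
  [0,0,0,0,-1,0,0.7],
  [0,0,0,0,0,0,0.7],
  [0,0,0,0,0,0,0.7],
  [0,0,0,0,0,0,0.7],
])

```text
clock: 15.15
tcp_pos: [0.6936, -0.0437, 0.3618]
tool_rot: [3.141, 0.0, -3.116]
force: [-0.9, 0.9, 0.3]
opening: 0.0597
```

```bash
python3 a.py; python3 - <<'E'
from bench import env
import cv2
cv2.imwrite("pics/s7.png",env.capture("scene")["image"][:,:,::-1])
E
```

```text
1685 lid deg 88.28409088315121
[ 0.68716598 -0.55860436 -0.27072776]
```

View pics/s7.png

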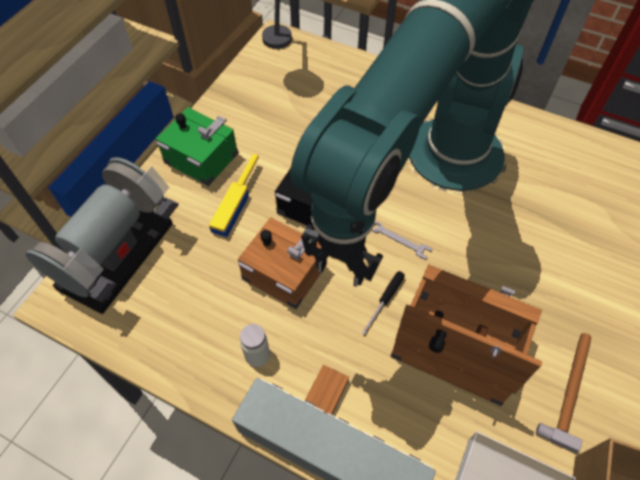

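The lid stays at 88° after release, the hasp hangs clear at the front (508,292), the smaller chest (283,262) is shut, and the gripper is in free air. I'm handing the job in.

```bash
python3 -c "
from bench import env
print(env.close_job())"
```

```text
the job is handed in; nothing more can be done
None
```

The larger chest's hasp is off its staple and hangs down the front, and its lid stands nearly upright. I handed the job in at about 15 s of the 48 s allowed.

- **Hasp:** I pinched the pull by its bar ends, swung it to about 130° and let it fall. A picture taken before the lid moved showed it hanging down the front.
- **Lid:** I raised it by the knob. After the first release it measured only about 81°, because the pads had slid along the knob, so I regripped and brought it nearer upright.
- **Last checks:** After the second release the lid measured 88° (about 1.54 rad) and held there. The gripper was in free air with almost no force on it. The smaller chest's top measured about 0.10 m before the second lift and still looked shut in the final picture. No check was left failing.

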